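# Prop the chopping board against the crock

### The arm

A 7-joint arm with a two-finger parallel gripper is mounted at the origin on the work surface. World frame = base frame: x ahead of the robot, y to its left, z up, the work surface at z = 0. Lengths are in m, angles in rad, forces in N, time in s.
With the tool pointing down it reaches from about 0.35 to 0.9 m from the base axis. Payload 8.1 kg.
Tool frame: the origin (TCP) lies midway between the tips of the shut fingers; the grasp point (between the pads) lies 19 mm behind it; z points along the fingers, y is the line along which they close (so a half turn about z gives the same grasp; the last joint's range is limited). The gripper opens to 92 mm and grips with 3 to 60 N. Pads are 19 mm wide; open, the fingers measure 130 mm over their backs; the gripper's body (75 mm by 190 mm) begins 47 mm behind the grasp point.
Start: joints at [-1.22, 0.434, 0.025, 1.573, -0.012, 1.134, -0.075], TCP at [0.274, 0.562, 0.227] pointing down, gripper open.
Joint ranges: [-2.62, 2.62], [-0.44, 2.09], [-1.27, 1.32], [0.08, 2.57], [-1.32, 4.46], [0.12, 2], [-2.74, 2.74]. Speed limits (rad/s): [2.22, 2.22, 3.01, 3.01, 3.14, 3.14, 3.14].

### API

Orientations are given as a rotation vector (axis times angle).
In Python, from cell import observe, cams, job gives the robot as it stands. The module is installed in compiled form; this text tells all that it offers.
- The arm moves only by the tool step_arm, never from a script. Its argument "steps" is a list of rows, each a list of 6 numbers: the shift along the world's x, y, z in mm, then the turn, a rotation vector about the world's x, y, z in rad. In form: [[dx, dy, dz, rx, ry, rz], ...]. A call has 1 to 20 rows; each row shifts and turns the commanded pose from where the row before left it; what a row does not reach is not made up. A row lasts 1/12 s, in which the tool goes at most 41.7 mm and 7.16 degrees, less where a joint would pass 70% of its speed; a pose out of reach is approached as far as the arm can. A call with a gripper value outside its range is refused whole. "gripper" is the opening, from 0 (shut) to 1 (fully open), set as the call begins (left out, the last holds). The fingers move at their own pace and stop on an object; "force" is the grip in N (left out, the last holds). Time passes only in rows, so rows that do not move let the fingers close. It gives the time, the measured TCP pose, the force, the opening and the grip force at its end, in the units of the state.
- observe(): the state, without advancing time (a new reading comes with each control period).
- cams.get_image(name): name is "side" or "top" or "wrist"; returns the picture (400x640x3 uint8, red, green, blue); there is no depth.
- cams.get_calibration(name): a dict with "fov_y" (degrees; the focal length in pixels is half the picture's height over the tangent of half this angle, whatever the lens; pixels are square), "cx", "cy" (the principal point, pixels), "world_to_cam" (4x4, takes a point from world to camera coordinates). Camera axes: x right, y up, looking along -z (the intrinsics and any distortion apply to the point x, -y, -z); pixel columns grow to the right and rows downward; lengths in m; the calibration is good to about 2 mm. A picture is of the moment at which its call begins: read the wrist's pose just before it. get_calibration takes no time and is no camera call; for the wrist camera it gives the pose at the moment of the call.
- job.sign_off(): hands the job in; it is judged then, once.
The state is a dict: "clock": time; "joints": joint angles; "dq": joint speeds; "joint_efforts": joint torques, N m; "position": TCP position; "ee_rot": TCP orientation; "force": force on the tool from outside, world axes, zero at the start; "ft_torque": the same for the moment, N m; "width": opening from 0.0 (shut) to 1.0 (fully open); "gripper_force": force on a finger pad.
Only numpy, scipy, OpenCV 4.12 (cv2) and the standard library are available. Lean on these libraries where they do the work, as an engineer would, in place of code of your own. Each camera call takes 0.05 s, during which the arm holds its last target. There are 200 camera calls.

### The job

Take the green chopping board out of the dish rack and lean it against the stoneware crock, standing on the counter on the same short edge it stands on now, tilted back moderately like a book on an easel, and let go. Then stand the small jar upright on the counter right in front of the middle of the board's foot, touching it or nearly so, as a stop against slipping. Leave the crock, the wooden board, the bowl, the oil bottle and the kettle where they are.

Things in the scene. Friction and masses are not known exactly. Their poses are not given: they have to be found in the camera images.
- board: Green plastic chopping board, 14 x 130 x 180 mm, about 0.3 kg, standing on a short (130 mm) edge in one of the two slots of the dish rack. Origin: centre of that lower edge face. x is along the 14 mm thickness, y along the 130 mm width, z along the 180 mm height (up at the start).
- crock: Round brown-grey stoneware crock with straight sides and a flat top, 150 mm diameter, 130 mm tall (rim rounded 4 mm), 3.5 kg, standing loose on the counter. Origin: centre of its underside, z up.
- jar: Full amber glass jar with a paper label and a steel lid, 60 mm diameter, 100 mm tall, about 0.4 kg, upright on the counter. Origin: centre of its underside, z up.
- rack: Dish rack, fixed: wooden base 170 (x) x 200 (y) x 16 mm with four steel wire loops 75 mm high. They form two slots along its x, at y = -45 and y = +45 mm, each 17.5 mm wide between the wires; boards stand in them on the base's top (16 mm up). Origin: centre of its underside, z up. Rack and crock may stand on either side of the counter.
- wood_board: Brown wooden board, 14 x 130 x 120 mm, standing in the rack's other slot, 90 mm from the green one; it stays there. Origin: centre of its lower edge face; x along the thickness, y along the width, z up.
- bowl: White plastic bowl, 150 mm diameter, 65 mm tall, bystander. Origin: centre of its underside.
- oil: Green glass oil bottle, 60 mm diameter, 200 mm tall, bystander. Origin: centre of its underside.
- kettle: Red kettle, 170 mm diameter, with a black arched handle up to 177 mm high and a spout towards its -y, bystander. Origin: centre of its underside.
There are look-alikes about, which are no part of the job. What is meant by the board is not blue, and is the smaller of those in its own colour.

How it is judged:
On the way, in this order (a step that is already met when the one before it is completed fails the run):
1. the green board stands on the counter on its short edge, leans against the crock and is let go (angle between board's own z axis and vertical between 0.12 and 0.6 rad and height (world z) of board below 0.012 m and angle between board's own y axis and vertical above 1.5 rad and contact force between board and crock above 0.05 N and linear speed of board below 0.02 m/s and angular speed of board below 0.1 rad/s and contact force between the fingers and board below 0.05 N), for 0.3 s.
2. after that, the jar stands upright right in front of the middle of the board's foot (horizontal distance between jar and board below 0.056 m and angle between jar's own z axis and vertical below 0.1 rad and height (world z) of jar below 0.008 m), for 0.2 s.
At the end, for the whole second after the job is handed in: Green board on the counter on its starting short edge (within 12 mm, level within 4 deg), leaning 7 to 34 deg from upright with weight on the crock; jar upright on the counter, its centre within 56 mm in plan of the centre of the board's foot (37 mm = touching), off the crock; all at rest (all of step 2 and angle between board's own z axis and vertical between 0.12 and 0.6 rad and height (world z) of board below 0.012 m and angle between board's own y axis and vertical above 1.5 rad and contact force between board and crock above 0.05 N and linear speed of each of board, jar below 0.02 m/s and angular speed of board below 0.1 rad/s and contact force between jar and crock below 0.05 N).
It fails at once if the wooden board is shifted by more than 30 mm (distance of wood_board from where it was at the start of the episode above 0.03 m).
It fails at once if the white bowl is shifted by more than 30 mm (distance of bowl from where it was at the start of the episode above 0.03 m).
It fails at once if the oil bottle is shifted by more than 30 mm (distance of oil from where it was at the start of the episode above 0.03 m).
It fails at once if the kettle is shifted by more than 30 mm (distance of kettle from where it was at the start of the episode above 0.03 m).
It fails at once if the crock is shifted by more than 20 mm (distance of crock from where it was at the start of the episode above 0.02 m).
It also fails if it takes over 64 s, if anything falls off the work surface, if the arm or the gripper's body presses on something with over 40 N, if the wrist force passes 120 N, or if a joint passes its speed limit or range.

## Working session

There is one attempt and no reset: what is moved stays moved. The work goes in short steps, Python scripts to look and compute and a tool call to move; the robot and the scene stay as the last step left them, time stands still between calls to the robot, and variables do not carry over. Pictures are saved under pics/ and viewed, at most 10 in all, crops included, and the job is handed in when it is done.

Besides the shell and the picture viewer there is one more tool, called by a JSON object that holds its "fn" and its "kwargs". step_arm: Moves the arm, as the interface text tells. Its arguments: {"type":"object","properties":{"steps":{"type":"array","items":{"type":"array","items":{"type":"number"}}},"gripper":{"type":"number"},"force":{"type":"number"}},"required":["steps"]}

```bash
mkdir -p pics; ls; python3 - <<'E'
from cell import observe, cams, job
import cv2, numpy as np
s=observe(); print(s)
for n in ("side","top"):
    im=cams.get_image(n); cv2.imwrite(f"pics/{n}0.png",im[:,:,::-1])
    c=cams.get_calibration(n); print(n,{k:(np.round(v,4).tolist() if hasattr(v,'__len__') else v) for k,v in c.items()})
E
```

```text
pics
{'clock': 0.0, 'joints': array([-1.21959772,  0.43520743,  0.02500257,  1.57414225, -0.01162583,
        1.13398335, -0.07509945]), 'dq': array([ 4.20250702e-04,  1.45424119e-03,  9.89064276e-05, -9.37120457e-04,
        1.66768681e-04, -7.62641773e-04,  9.22292828e-04]), 'joint_efforts': array([-7.27320344e-05, -6.67861462e+01,  9.84961577e-01, -3.14460683e+01,
       -6.06267666e-02,  4.28814988e-02,  1.27233634e-04]), 'position': array([0.27381735, 0.56123558, 0.22593751]), 'ee_rot': array([-7.06837624e-01, -3.06080854e+00,  2.47943240e-03]), 'force': array([0.16770293, 0.2192746 , 0.42168268]), 'ft_torque': array([-0.05602963,  0.0449994 ,  0.0507459 ]), 'gripper_force': 0.0, 'width': 0.995225729275153}
side {'fov_y': 55.437295647551565, 'cx': 321.4213229526405, 'cy': 196.36800782019898, 'world_to_cam': [[0.9893, -0.1453, -0.0133, -0.4945], [0.0924, 0.5539, 0.8274, -0.0794], [-0.1128, -0.8198, 0.5614, -1.2532], [0.0, 0.0, 0.0, 1.0]]}
top {'fov_y': 52.04716234098197, 'cx': 317.51056238559244, 'cy': 197.70104373087096, 'world_to_cam': [[-0.0012, -0.9999, -0.0134, -0.0131], [0.991, -0.003, 0.1338, -0.4891], [-0.1338, -0.0131, 0.9909, -1.3836], [0.0, 0.0, 0.0, 1.0]]}
```

View pics/side0.png

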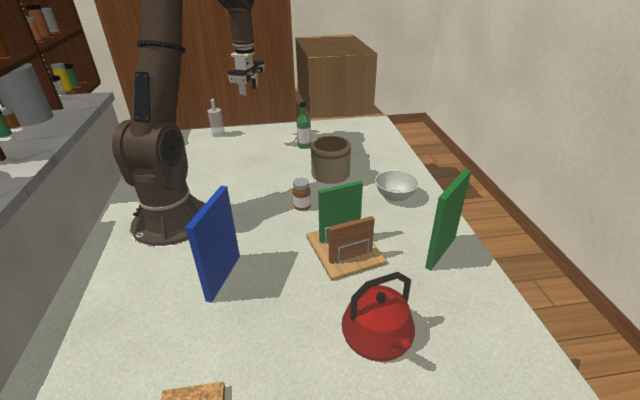

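View pics/top0.png

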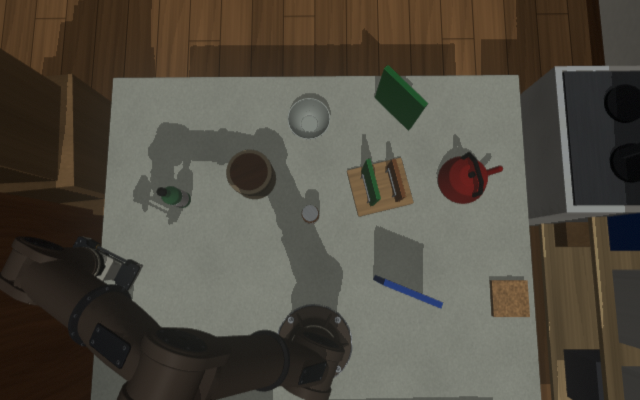

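The side view shows the green board in the rack at (341,212) and the wooden one at (352,240). The jar is at (301,194), the crock at (331,160), the bowl at (397,187), the oil at (304,128) and the kettle at (378,325). 

Candidates for the board:
- Green in the rack, side (341,212) / top (370,182).
- Large free-standing green, side (450,220) / top (400,98).
- Blue, side (215,245) / top (408,292).

The one in the rack fits: it is green, in a slot, and the smaller of the two greens. I'll confirm it in one crop.

```bash
cat > h.py <<'E'
import numpy as np, cv2
from cell import observe, cams, job
def ray(cal,uv,h=400):
    f=h/2/np.tan(np.radians(cal['fov_y'])/2); M=np.array(cal['world_to_cam'])
    uv=np.atleast_2d(np.asarray(uv,float))
    d=np.c_[(uv[:,0]-cal['cx'])/f,-(uv[:,1]-cal['cy'])/f,-np.ones(len(uv))]@M[:3,:3]
    return -M[:3,:3].T@M[:3,3], d/np.linalg.norm(d,axis=1)[:,None]
def onz(cal,uv,z):
    o,d=ray(cal,uv); return o+d*((z-o[2])/d[:,2])[:,None]
def proj(cal,p):
    f=200/np.tan(np.radians(cal['fov_y'])/2); M=np.array(cal['world_to_cam'])
    c=np.atleast_2d(p)@M[:3,:3].T+M[:3,3]; return np.c_[cal['cx']-f*c[:,0]/c[:,2],cal['cy']+f*c[:,1]/c[:,2]]
def mask(im,lo,hi,box=None):
    m=cv2.inRange(cv2.cvtColor(im,cv2.COLOR_RGB2HSV),lo,hi)
    if box:
        k=np.zeros_like(m);k[box[1]:box[3],box[0]:box[2]]=1;m*=k
    return m
def blob(m):
    cs,_=cv2.findContours(m,cv2.RETR_EXTERNAL,cv2.CHAIN_APPROX_NONE); return max(cs,key=cv2.contourArea)
E
python3 - <<'E'
from h import *
t=cv2.imread('pics/top0.png'); s=cv2.imread('pics/side0.png')
a=cv2.resize(t[120:240,220:420],None,fx=4,fy=4,interpolation=cv2.INTER_CUBIC)[:300*2-200]
b=cv2.resize(s[130:280,270:420],None,fx=2.6,fy=2.6,interpolation=cv2.INTER_CUBIC)
o=np.zeros((600,800,3),np.uint8)
A=cv2.resize(t[145:225,290:420],(800,492)[0:2],interpolation=cv2.INTER_CUBIC)
o=np.hstack([cv2.resize(t[145:220,340:420],(400,375),interpolation=cv2.INTER_CUBIC),cv2.resize(s[170:280,290:400],(375,375),interpolation=cv2.INTER_CUBIC)])
cv2.imwrite('pics/crop1.png',o)
ti=t[:,:,::-1].copy(); si=s[:,:,::-1].copy()
ct,cs=cams.get_calibration('top'),cams.get_calibration('side')
def rep(n,c): print(n,cv2.contourArea(c),cv2.boundingRect(c),np.round(cv2.boxPoints(cv2.minAreaRect(c)),1).tolist())
g=blob(mask(si,(40,80,20),(90,255,255),(310,170,370,250))); rep('side green',g)
g=blob(mask(ti,(40,80,10),(90,255,255),(350,150,385,210))); rep('top green',g)
r=blob(mask(ti,(8,60,90),(25,255,255),(335,145,425,225))); rep('top rack',r)
r=blob(mask(si,(8,60,90),(25,255,255),(300,210,390,280))); rep('side rack',r)
for box,n in(((220,140,280,205),'crock'),((298,203,322,224),'jar')):
    hsv=cv2.cvtColor(ti,cv2.COLOR_RGB2HSV)
    print(n,hsv[(box[1]+box[3])//2,box[0]:box[2]:2].tolist())
E
```

```text
side green 1581.5 (318, 181, 44, 62) [[317.6000061035156, 181.89999389648438], [361.0, 180.89999389648438], [362.3999938964844, 241.10000610351562], [319.1000061035156, 242.10000610351562]]
top green 201.0 (366, 159, 15, 47) [[365.5, 159.1999969482422], [376.0, 158.10000610351562], [380.70001220703125, 204.10000610351562], [370.20001220703125, 205.1999969482422]]
top rack 1652.5 (347, 158, 67, 59) [[346.20001220703125, 169.89999389648438], [401.5, 156.10000610351562], [413.20001220703125, 202.89999389648438], [357.8999938964844, 216.8000030517578]]
side rack 2903.0 (306, 216, 81, 64) [[305.29998779296875, 233.5], [372.70001220703125, 213.6999969482422], [387.5, 263.8999938964844], [320.0, 283.70001220703125]]
crock [[36, 21, 123], [37, 19, 123], [39, 20, 125], [23, 39, 84], [19, 66, 66], [14, 83, 46], [12, 96, 45], [12, 96, 45], [12, 87, 44], [14, 89, 43], [13, 93, 44], [13, 91, 45], [12, 87, 44], [12, 91, 42], [13, 85, 42], [13, 85, 42], [13, 85, 42], [12, 89, 43], [12, 87, 44], [12, 87, 44], [13, 91, 45], [13, 91, 45], [13, 91, 45], [14, 94, 46], [19, 66, 66], [19, 62, 66], [18, 55, 46], [20, 47, 49], [34, 22, 83], [40, 18, 85]]
jar [[39, 21, 85], [34, 22, 83], [40, 8, 95], [90, 8, 102], [90, 8, 101], [90, 5, 101], [90, 5, 101], [90, 5, 101], [90, 5, 102], [90, 5, 101], [15, 53, 68], [37, 19, 121]]
```

View pics/crop1.png

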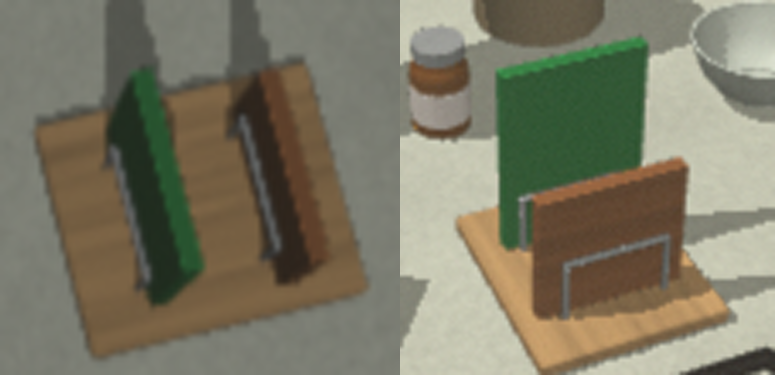

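The crop confirms it: the tall green board stands in the rack's left (+y) slot, with the wooden board in the other. In the top view its bright top face runs from about (370,159) to (378,200). Next I'll measure.

```bash
python3 - <<'E'
from h import *
ti=cv2.imread('pics/top0.png')[:,:,::-1].copy(); si=cv2.imread('pics/side0.png')[:,:,::-1].copy()
ct,cs=cams.get_calibration('top'),cams.get_calibration('side')
P=lambda n,a:print(n,np.round(a,4).tolist())
m=mask(ti,(40,80,62),(90,255,255),(350,150,385,210)); c=blob(m); r=cv2.minAreaRect(c); 
bp=cv2.boxPoints(r); P('top face box px',bp); w=onz(ct,bp,.196); P('world',w); P('mean',w.mean(0))
q=np.array([[318.7,191],[361.9,181.3]]); a=onz(cs,q,.196); P('side top front edge',a); print(np.linalg.norm(a[0]-a[1]))
# rack base corners
r=blob(mask(ti,(8,60,60),(25,255,255),(335,145,425,225))); hb=cv2.boxPoints(cv2.minAreaRect(r)); w=onz(ct,hb,.016); P('rack top',w);P('mean',w.mean(0)); print(np.linalg.norm(w-np.roll(w,1,0),axis=1))
sr=blob(mask(si,(8,60,60),(25,255,255),(300,205,395,290))); hull=cv2.convexHull(sr); ap=cv2.approxPolyDP(hull,3,True)[:,0]; P('side rack hull',ap); P('w',onz(cs,ap,.016))
# crock: non-counter (sat>35)
for n,im,cal,box,z in(('crock',ti,ct,(222,142,278,203),.13),('jar',ti,ct,(298,203,322,224),.1)):
    if n=='crock': mm=mask(im,(5,45,20),(30,255,110),box)
    else: mm=mask(im,(60,0,85),(120,14,112),box)
    c=blob(mm);(x,y),rad=cv2.minEnclosingCircle(c); e=cv2.fitEllipse(c); print(n,(x,y),rad,e,cv2.contourArea(c)); w=onz(cal,[[x,y],[x-rad,y],[x+rad,y],e[0]],z);P('w',w)
# side: crock and jar masks: bounding rects
mc=mask(si,(5,30,20),(32,255,130),(305,130,356,186)); c=blob(mc); print('side crock',cv2.boundingRect(c)); 
mj=mask(si,(5,100,20),(25,255,200),(288,172,314,215)); c=cv2.findNonZero(mj); x,y,w,h=cv2.boundingRect(c); print('side jar',x,y,w,h)
P('jar front bottom',onz(cs,[[x+w/2,y+h]],0)); 
E
```

```text
top face box px [[365.72021484375, 159.33680725097656], [369.9533996582031, 158.22279357910156], [380.93780517578125, 199.9636993408203], [376.70458984375, 201.07769775390625]]
world [[0.5862, -0.1654, 0.196], [0.5897, -0.1785, 0.196], [0.4595, -0.2095, 0.196], [0.4561, -0.1966, 0.196]]
mean [0.5229, -0.1875, 0.196]
side top front edge [[0.4656, -0.2009, 0.196], [0.5922, -0.1718, 0.196]]
0.12992150618852855
rack top [[0.5899, -0.1154, 0.016], [0.6389, -0.3113, 0.016], [0.4719, -0.3472, 0.016], [0.4241, -0.1542, 0.016]]
mean [0.5312, -0.232, 0.016]
[0.17023714 0.20201096 0.17077699 0.1988241 ]
side rack hull [[372, 216], [386, 262], [332, 280], [306, 234]]
w [[0.6504, -0.1038, 0.016], [0.6351, -0.3156, 0.016], [0.4757, -0.3583, 0.016], [0.4291, -0.1595, 0.016]]
crock (250.5, 174.5) 25.465763092041016 ((250.57247924804688, 173.8811798095703), (44.34536361694336, 50.24995422363281), 137.41876220703125) 1743.5
w [[0.5527, 0.2023, 0.13], [0.553, 0.2853, 0.13], [0.5524, 0.1194, 0.13], [0.5548, 0.2021, 0.13]]
jar (309.7272644042969, 212.4545440673828) 7.652146816253662 ((309.6361083984375, 212.5298309326172), (13.985163688659668, 14.783595085144043), 161.34739685058594) 160.0
w [[0.4313, 0.0106, 0.1], [0.4314, 0.0356, 0.1], [0.4312, -0.0145, 0.1], [0.4311, 0.0109, 0.1]]
side crock (310, 133, 42, 51)
side jar 293 188 17 22
jar front bottom [[0.4298, -0.0119, 0.0]]
```

Measured, and the numbers agree across views:
- **Board:** centre (0.522, -0.187), yaw 13.2°. The edge length is 130 mm and it fits the rack slot.
- **Jar:** (0.431, 0.011).
- **Crock:** about (0.556, 0.206), to be refined.

I'll move to a hover above the board.

{"fn": "step_arm", "kwargs": {"steps": [[0, 0, 33, 0, 0, 0], [0, 0, 33, 0, 0, 0], [0, 0, 33, 0, 0, 0], [0, 0, 33, 0, 0, 0], [10.4, -31.2, 0, 0, 0, -0.1024], [10.4, -31.2, 0, 0, 0, -0.1024], [10.4, -31.2, 0, 0, 0, -0.1024], [10.4, -31.2, 0, 0, 0, -0.1024], [10.4, -31.2, 0, 0, 0, -0.1024], [10.4, -31.2, 0, 0, 0, -0.1024], [10.4, -31.2, 0, 0, 0, -0.1024], [10.4, -31.2, 0, 0, 0, -0.1024], [10.4, -31.2, 0, 0, 0, -0.1024], [10.4, -31.2, 0, 0, 0, -0.1024], [10.4, -31.2, 0, 0, 0, -0.1024], [10.4, -31.2, 0, 0, 0, -0.1024], [0, 0, 0, 0, 0, 0], [0, 0, 0, 0, 0, 0]], "gripper": 1}}

```text
clock: 1.6
position: [0.3992, 0.1856, 0.3588]
ee_rot: [-2.346, -2.089, -0.0]
force: [0.3, 0.1, 0.1]
width: 1.0
gripper_force: 0.0
```

```bash
python3 - <<'E'
from h import *
s=observe(); print(s['position'],s['ee_rot'],s['joints'])
c=cams.get_calibration('wrist'); im=cams.get_image('wrist'); cv2.imwrite('pics/w1.png',im[:,:,::-1]); np.save('w1.npy',c,allow_pickle=True)
for n,p in(('crock',[.556,.206,.13]),('jar',[.431,.011,.1])): print(n,proj(c,p))
t=cams.get_image('top'); cv2.imwrite('pics/top1.png',t[:,:,::-1])
E
```

```text
[0.39916041 0.18563598 0.35881743] [-2.34573727e+00 -2.08935029e+00 -3.82782760e-04] [-0.9197208   0.0163412   0.37528443  1.79278843 -0.00648747  1.33341564
 -0.65844647]
crock [[456.75983231 135.53245668]]
jar [[354.19333864 293.29635823]]
```

View pics/w1.png

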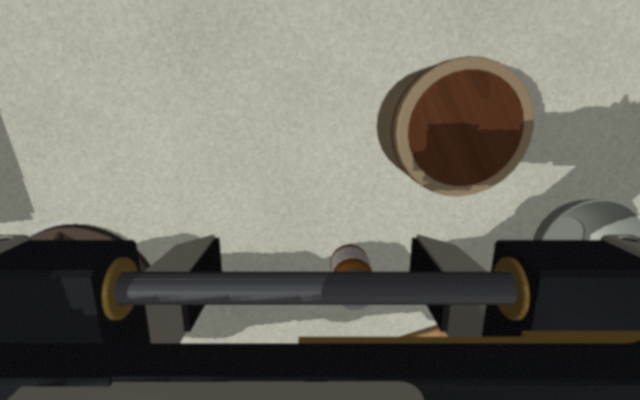

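The wrist view shows the crock at upper right, its outer rim passing through about (396,130), (533,118), (470,57) and (460,195). The bowl is at (590,220), and the jar at (350,262), half hidden. I'll fit the crock rim, then carry on to the board.

```bash
python3 - <<'E'
from h import *
from scipy.optimize import least_squares as ls
c=np.load('w1.npy',allow_pickle=True).item()
p=np.array([[396,130],[533,118],[470,57],[460,195],[424,76],[515,75],[424,182],[505,178]])
w=onz(c,p,.128)[:,:2]
r=ls(lambda v:np.hypot(*(w-v[:2]).T)-v[2],[.556,.206,.075]); print(r.x,np.round(r.fun,4))
im=cv2.imread('pics/w1.png')[:,:,::-1].copy()
m=mask(im,(5,110,20),(20,255,200),(395,55,535,200)); e=cv2.fitEllipse(cv2.convexHull(blob(m))); print(e, onz(c,[e[0]],.12))
# side view check: rim left/right extremes
cs=cams.get_calibration('side'); print(proj(cs,[[r.x[0]-.075,r.x[1],.125],[r.x[0]+.075,r.x[1],.125]]),'mask 310..352')
print('cam',ray(c,[[320,200]])[0])
E
```

```text
[0.56553793 0.21149125 0.07299489] [ 0.0015 -0.0001  0.      0.0006  0.0001 -0.0009 -0.0025  0.0012]
((465.5534362792969, 127.24028778076172), (108.86288452148438, 121.61164093017578), 42.58890914916992) [[0.56957877 0.2126693  0.12      ]]
[[310.19912951 146.0797422 ]
 [349.86786793 142.98134036]] mask 310..352
cam [0.40730534 0.25611237 0.51652751]
```

{"fn": "step_arm", "kwargs": {"steps": [[10.4, -31.2, 0, 0, 0, -0.1024], [10.4, -31.2, 0, 0, 0, -0.1024], [10.4, -31.2, 0, 0, 0, -0.1024], [10.4, -31.2, 0, 0, 0, -0.1024], [10.4, -31.2, 0, 0, 0, -0.1024], [10.4, -31.2, 0, 0, 0, -0.1024], [10.4, -31.2, 0, 0, 0, -0.1024], [10.4, -31.2, 0, 0, 0, -0.1024], [10.4, -31.2, 0, 0, 0, -0.1024], [10.4, -31.2, 0, 0, 0, -0.1024], [10.4, -31.2, 0, 0, 0, -0.1024], [10.4, -31.2, 0, 0, 0, -0.1024], [0, 0, 0, 0, 0, 0], [0, 0, 0, 0, 0, 0]]}}

```text
clock: 2.87
position: [0.5242, -0.1875, 0.3579]
ee_rot: [3.12, 0.36, -0.003]
force: [0.0, 0.4, 0.0]
width: 1.001
gripper_force: 0.0
```

```bash
python3 - <<'E'
from h import *
s=observe(); print(s['position'],s['ee_rot'],s['joints'])
c=cams.get_calibration('wrist'); im=cams.get_image('wrist'); cv2.imwrite('pics/w2.png',im[:,:,::-1]); np.save('w2.npy',c,allow_pickle=True)
m=mask(im,(40,80,20),(90,255,255))
cs,_=cv2.findContours(m,0,2)
for k in cs:
    if cv2.contourArea(k)>200: print(cv2.contourArea(k),cv2.boundingRect(k))
print(proj(c,[[.522+.065*.973,-.187+.065*.228,.196],[.522-.065*.973,-.187-.065*.228,.196]]))
E
```

```text
[ 0.52420927 -0.18747884  0.35790624] [ 3.11986017e+00  3.59844165e-01 -2.88409966e-03] [-0.37342745  0.28801032  0.83785661  1.57236537 -0.21484435  1.37898249
 -0.85586586]
1834.0 (306, 107, 16, 138)
432.0 (454, 0, 46, 20)
[[313.82019512 113.49018337]
 [314.00190389 250.32204571]]
```

View pics/w2.png

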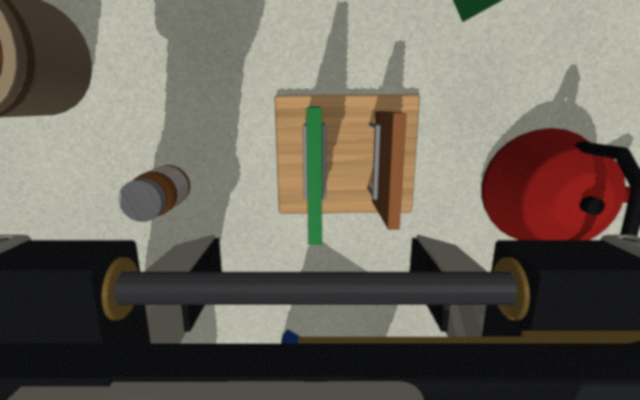

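The wrist view shows the green board's top edge vertical at u≈314, v 107–245, within 1 px of the prediction across its thickness and about 5 mm further along +x. The jar lid is at (145,200) and the wooden board at (395,170). I'll descend and grip.

{"fn": "step_arm", "kwargs": {"steps": [[2.5, 1, -25, 0, 0, 0], [0, 0, -25, 0, 0, 0], [0, 0, -25, 0, 0, 0], [0, 0, -25, 0, 0, 0], [0, 0, -25, 0, 0, 0], [0, 0, -25, 0, 0, 0], [0, 0, -25, 0, 0, 0], [0, 0, -13, 0, 0, 0], [0, 0, -13, 0, 0, 0], [0, 0, 0, 0, 0, 0], [0, 0, 0, 0, 0, 0]], "gripper": 1}}

```text
clock: 3.83
position: [0.5262, -0.184, 0.1574]
ee_rot: [-3.119, -0.366, 0.002]
force: [0.3, -0.2, 0.2]
width: 1.004
gripper_force: 0.0
```

{"fn": "step_arm", "kwargs": {"steps": [[0, 0, 0, 0, 0, 0], [0, 0, 0, 0, 0, 0], [0, 0, 0, 0, 0, 0], [0, 0, 0, 0, 0, 0], [0, 0, 0, 0, 0, 0], [0, 0, 0, 0, 0, 0], [0, 0, 0, 0, 0, 0], [0, 0, 0, 0, 0, 0], [0, 0, 0, 0, 0, 0], [0, 0, 0, 0, 0, 0]], "gripper": 0, "force": 30}}

```text
clock: 4.67
position: [0.5261, -0.1861, 0.1577]
ee_rot: [3.121, 0.361, -0.0]
force: [0.2, 0.5, 0.5]
width: 0.328
gripper_force: 0.0
```

```bash
python3 - <<'E'
from h import *
c=np.load('w2.npy',allow_pickle=True).item()
im=cv2.imread('pics/w2.png')[:,:,::-1].copy()
print('jar',onz(c,[[143,201]],.1))
s=observe(); print(s['position'],s['ee_rot'],s['joints'],s['force'],s['width'])
E
```

```text
jar [[0.43419353 0.00705587 0.1       ]]
[ 0.52611189 -0.18607843  0.15772854] [ 3.12079145e+00  3.60572452e-01 -6.49602965e-05] [-0.28099151  0.46561125  0.73993465  1.86715754 -0.37998997  0.95444036
 -0.71053117] [0.23183016 0.49562628 0.53623   ] 0.32827903715826057
```

{"fn": "step_arm", "kwargs": {"steps": [[0, 0, 0, 0, 0, 0], [0, 0, 0, 0, 0, 0], [0, 0, 0, 0, 0, 0], [0, 0, 0, 0, 0, 0], [0, 0, 0, 0, 0, 0], [0, 0, 0, 0, 0, 0], [0, 0, 0, 0, 0, 0], [0, 0, 0, 0, 0, 0]]}}

```text
clock: 5.33
position: [0.5261, -0.186, 0.1577]
ee_rot: [3.121, 0.361, -0.0]
force: [0.7, -0.3, -0.2]
width: 0.151
gripper_force: 30.0
```

Gripped, with the width reading 13.9 mm. At the planned tilt the finger on the crock side would come close to the crock's top, so I'll re-grip about 9 mm higher while the rack holds the board.

{"fn": "step_arm", "kwargs": {"steps": [[0, 0, 0, 0, 0, 0], [0, 0, 0, 0, 0, 0], [0, 0, 0, 0, 0, 0], [0, 0, 0, 0, 0, 0], [0, 0, 4, 0, 0, 0], [0, 0, 5, 0, 0, 0], [0, 0, 0, 0, 0, 0]], "gripper": 0.4}}

```text
clock: 5.92
position: [0.5266, -0.1864, 0.1679]
ee_rot: [3.12, 0.36, 0.002]
force: [-0.5, 0.4, 0.0]
width: 0.399
gripper_force: 0.0
```

{"fn": "step_arm", "kwargs": {"steps": [[0, 0, 0, 0, 0, 0], [0, 0, 0, 0, 0, 0], [0, 0, 0, 0, 0, 0], [0, 0, 0, 0, 0, 0], [0, 0, 0, 0, 0, 0], [0, 0, 0, 0, 0, 0], [0, 0, 0, 0, 0, 0], [0, 0, 0, 0, 0, 0], [0, 0, 0, 0, 0, 0], [0, 0, 0, 0, 0, 0]], "gripper": 0, "force": 40}}

```text
clock: 6.75
position: [0.526, -0.186, 0.1666]
ee_rot: [3.121, 0.361, -0.0]
force: [0.1, -0.3, -1.7]
width: 0.152
gripper_force: 40.0
```

{"fn": "step_arm", "kwargs": {"steps": [[0, 0, 15, 0, 0, 0], [0, 0, 23, 0, 0, 0], [0, 0, 23, 0, 0, 0], [0, 0, 23, 0, 0, 0], [0, 0, 23, 0, 0, 0], [0, 0, 23, 0, 0, 0], [0, 0, 0, 0, 0, 0], [0, 0, 0, 0, 0, 0]]}}

```text
clock: 7.42
position: [0.5265, -0.1862, 0.2973]
ee_rot: [3.121, 0.361, 0.003]
force: [-0.2, 0.0, -3.4]
width: 0.154
gripper_force: 40.0
```

{"fn": "step_arm", "kwargs": {"steps": [[1.1, 20, 0, 0, 0, -0.031], [1.1, 20, 0, 0, 0, -0.031], [1.1, 20, 0, 0, 0, -0.031], [1.1, 20, 0, 0, 0, -0.031], [1.1, 20, 0, 0, 0, -0.031], [1.1, 20, 0, 0, 0, -0.031], [1.1, 20, 0, 0, 0, -0.031], [1.1, 20, 0, 0, 0, -0.031], [1.1, 20, 0, 0, 0, -0.031], [1.1, 20, 0, 0, 0, -0.031], [1.1, 20, 0, 0, 0, -0.031], [1.1, 20, 0, 0, 0, -0.031], [1.1, 20, 0, 0, 0, -0.031], [1.1, 20, 0, 0, 0, -0.031], [1.1, 20, 0, 0, 0, -0.031], [1.1, 17.6, 0, 0, 0, -0.031], [0, 0, 0, 0, 0, 0], [0, 0, 0, 0, 0, 0]]}}

```text
clock: 8.92
position: [0.5428, 0.1326, 0.2949]
ee_rot: [3.113, -0.412, -0.004]
force: [0.3, -0.8, -1.0]
width: 0.151
gripper_force: 40.0
```

{"fn": "step_arm", "kwargs": {"steps": [[0, 0, 0, -0.0531, 0.01425, 0], [0, 0, 0, -0.0531, 0.01425, 0], [0, 0, 0, -0.0531, 0.01425, 0], [0, 0, 0, -0.0531, 0.01425, 0], [0, 0, 0, 0, 0, 0], [0, 0, 0, 0, 0, 0], [0, 0, 0, 0, 0, 0]]}}

```text
clock: 9.5
position: [0.5436, 0.1301, 0.2965]
ee_rot: [2.898, -0.39, -0.042]
force: [-0.5, -0.3, -3.1]
width: 0.151
gripper_force: 40.0
```

```bash
python3 - <<'E'
from h import *
from scipy.spatial.transform import Rotation as R
s=observe(); r=R.from_rotvec(s['ee_rot']).as_matrix(); print(s['position'],s['force'],s['joints'],'\n',r.round(3))
print('foot',s['position']+.1506*r[:,2])
im=cams.get_image('side'); cs=cams.get_calibration('side'); print(proj(cs,[s['position']+.1506*r[:,2]+k*.065*r[:,0] for k in(-1,1)]))
t=cams.get_image('top')
cv2.imwrite('pics/s3.png',np.hstack([cv2.resize(im[60:260,240:440],(400,400)),cv2.resize(t[80:280,200:400],(400,400))])[:,:,::-1])
E
```

```text
[0.54357562 0.13014014 0.29650984] [-0.5009907  -0.30108309 -3.12973598] [-1.03449597  0.44391239  0.88948736  1.59031157 -0.14581038  1.36019943
 -1.97956918] 
 [[ 0.964 -0.258 -0.057]
 [-0.264 -0.941 -0.21 ]
 [ 0.001  0.217 -0.976]]
foot [0.53499554 0.09855402 0.14950964]
[[308.11007198 152.44020304]
 [345.64557279 154.12527238]]
```

View pics/s3.png

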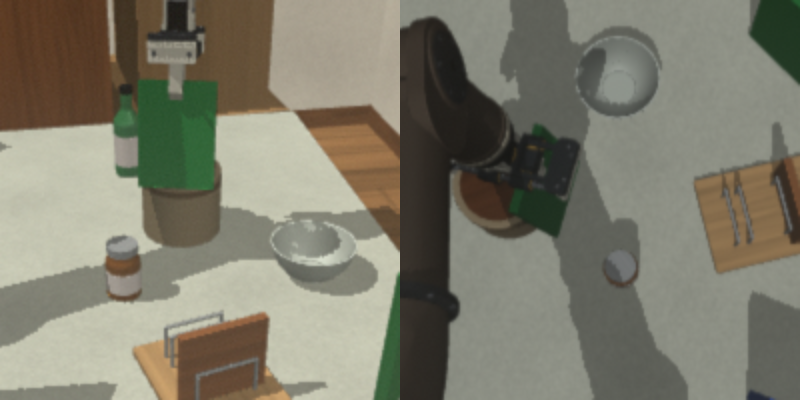

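The composite shows the board held level above the crock's near side. Its foot in the side view is at about (309–348,154), within 2 px of the prediction, and the jar and bowl are clear. Lowering now.

{"fn": "step_arm", "kwargs": {"steps": [[0, 0, -15, 0, 0, 0], [0, 0, -20, 0, 0, 0], [0, 0, -20, 0, 0, 0], [0, 0, -20, 0, 0, 0], [0, 0, -20, 0, 0, 0], [0, 0, -20, 0, 0, 0], [0, 0, -15, 0, 0, 0], [0, 0, -10, 0, 0, 0], [0, 0, 0, 0, 0, 0], [0, 0, 0, 0, 0, 0], [0, 0, -2, 0, 0, 0], [0, 0, -2, 0, 0, 0], [0, 0, 0, 0, 0, 0], [0, 0, 0, 0, 0, 0]]}}

```text
clock: 10.77
position: [0.5439, 0.1316, 0.1531]
ee_rot: [2.898, -0.387, -0.041]
force: [0.7, 0.2, -2.0]
width: 0.15
gripper_force: 40.0
```

{"fn": "step_arm", "kwargs": {"steps": [[0, 0, -1, 0, 0, 0], [0, 0, -1, 0, 0, 0], [0, 0, 0, 0, 0, 0], [0, 0, 0, 0, 0, 0]]}}

```text
clock: 11.1
position: [0.5437, 0.1315, 0.1507]
ee_rot: [2.897, -0.387, -0.042]
force: [0.2, 0.4, -2.5]
width: 0.152
gripper_force: 40.0
```

{"fn": "step_arm", "kwargs": {"steps": [[0, 0, -1, 0, 0, 0], [0, 0, -1, 0, 0, 0], [0, 0, 0, 0, 0, 0], [0, 0, 0, 0, 0, 0]]}}

```text
clock: 11.43
position: [0.5437, 0.1316, 0.1487]
ee_rot: [2.897, -0.387, -0.042]
force: [0.2, 0.8, -2.1]
width: 0.148
gripper_force: 40.0
```

{"fn": "step_arm", "kwargs": {"steps": [[0, 0, -1, 0, 0, 0], [0, 0, 0, 0, 0, 0], [0, 0, 0, 0, 0, 0]]}}

```text
clock: 11.68
position: [0.544, 0.1316, 0.1484]
ee_rot: [2.898, -0.387, -0.041]
force: [-1.4, 1.1, 4.5]
width: 0.15
gripper_force: 40.0
```

The foot is on the counter (force up about 6.6 N). Releasing gently.

{"fn": "step_arm", "kwargs": {"steps": [[0, 0, 0, 0, 0, 0], [0, 0, 0, 0, 0, 0], [0, 0, 0, 0, 0, 0], [0, 0, 0, 0, 0, 0], [0, 0, 0, 0, 0, 0], [0, 0, 0, 0, 0, 0], [0, 0, 0, 0, 0, 0], [0, 0, 0, 0, 0, 0]], "gripper": 0.5}}

```text
clock: 12.35
position: [0.5437, 0.1315, 0.1477]
ee_rot: [2.897, -0.388, -0.042]
force: [0.3, -0.1, 0.6]
width: 0.499
gripper_force: 0.0
```

```bash
python3 - <<'E'
from h import *
s=observe(); print(s['position'],s['ee_rot'],s['force'],s['width'])
im=cams.get_image('side'); t=cams.get_image('top')
cv2.imwrite('pics/s4.png',np.hstack([cv2.resize(im[60:220,260:420],(400,400)),cv2.resize(t[120:240,210:330],(400,400))])[:,:,::-1])
E
```

```text
[0.54367107 0.13148229 0.14772058] [ 2.89729199 -0.38750694 -0.04177612] [ 0.30181983 -0.12171485  0.58157333] 0.49872137390644045
```

View pics/s4.png

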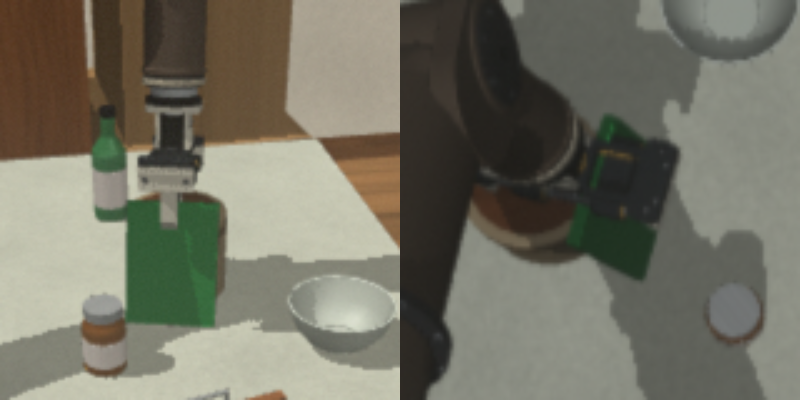

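The side crop shows the board resting on the counter against the crock, its foot at about (310–346,190), with the fingers opened around it. The jar is at (301,194). I'll retreat along the tool axis, straighten, and go above the jar.

{"fn": "step_arm", "kwargs": {"steps": [[0.6, 2.1, 9.8, 0, 0, 0], [1.1, 4.2, 19.5, 0, 0, 0], [1.1, 4.2, 19.5, 0, 0, 0], [1.1, 4.2, 19.5, 0, 0, 0], [1.1, 4.2, 19.5, 0, 0, 0], [1.1, 4.2, 19.5, 0, 0, 0], [0, 0, 20, 0, 0, 0], [0, 0, 20, 0, 0, 0], [0, 0, 20, 0.0531, -0.01425, 0], [0, 0, 0, 0.0531, -0.01425, 0], [0, 0, 0, 0.0531, -0.01425, 0], [0, 0, 0, 0.0531, -0.01425, 0]]}}

```text
clock: 13.45
position: [0.5501, 0.1547, 0.3164]
ee_rot: [-3.111, 0.416, -0.003]
force: [-0.4, -0.5, -0.5]
width: 0.496
gripper_force: 0.0
```

{"fn": "step_arm", "kwargs": {"steps": [[-7.2, -9, 0, 0, 0, 0.098], [-7.2, -9, 0, 0, 0, 0.098], [-7.2, -9, 0, 0, 0, 0.098], [-7.2, -9, 0, 0, 0, 0.098], [-7.2, -9, 0, 0, 0, 0.098], [-7.2, -9, 0, 0, 0, 0.098], [-7.2, -9, 0, 0, 0, 0.098], [-7.2, -9, 0, 0, 0, 0.098], [-7.2, -9, 0, 0, 0, 0.098], [-7.2, -9, 0, 0, 0, 0.098], [-7.2, -9, 0, 0, 0, 0.098], [-7.2, -9, 0, 0, 0, 0.098], [-7.2, -9, 0, 0, 0, 0.098], [-7.2, -9, 0, 0, 0, 0.098], [-7.2, -9, 0, 0, 0, 0.098], [-7.2, -9, 0, 0, 0, 0.098], [0, 0, 0, 0, 0, 0], [0, 0, 0, 0, 0, 0]], "gripper": 1}}

```text
clock: 14.95
position: [0.4348, 0.0104, 0.3157]
ee_rot: [-2.503, -1.899, -0.002]
force: [-0.4, 0.0, 0.1]
width: 1.0
gripper_force: 0.0
```

```bash
python3 - <<'E'
from h import *
from scipy.spatial.transform import Rotation as R
s=observe(); r=R.from_rotvec(s['ee_rot']).as_matrix(); print(s['position'],s['joints'],'\n',r.round(3))
im=cams.get_image('side'); t=cams.get_image('top'); c=cams.get_calibration('wrist'); w=cams.get_image('wrist'); np.save('w5.npy',c,allow_pickle=True)
for n,i in(('side5',im),('top5',t),('w5',w)): cv2.imwrite(f'pics/{n}.png',i[:,:,::-1])
cs,ct=cams.get_calibration('side'),cams.get_calibration('top')
m=mask(im,(40,80,20),(90,255,255),(300,125,365,205)); b=blob(m); ap=cv2.approxPolyDP(b,3,True)[:,0]; print('side board',ap.tolist()); lo=ap[ap[:,1]>180]; print('foot front edge',onz(cs,lo+[.5,1],.003))
m=mask(t,(40,80,10),(90,255,255),(250,130,320,215)); b=blob(m); print('top board',cv2.approxPolyDP(b,2,True)[:,0].tolist())
print('pred jar lid in wrist',proj(c,[.433,.009,.1]))
cv2.imwrite('pics/s5.png',np.hstack([cv2.resize(im[100:220,260:380],(400,400)),cv2.resize(w,(400,250))[np.r_[0:250,[249]*150]]])[:,:,::-1])
E
```

```text
[0.43475329 0.01044104 0.31572185] [-0.80062366  0.01557009  0.68276842  1.90129884 -0.01143453  1.22706311
 -0.38675614] 
 [[ 0.269  0.963  0.001]
 [ 0.963 -0.269  0.001]
 [ 0.001  0.001 -1.   ]]
side board [[300, 144], [311, 147], [310, 187], [344, 190], [347, 141], [311, 140], [309, 146]]
foot front edge [[0.47620801 0.11494074 0.003     ]
 [0.59544933 0.0746305  0.003     ]]
top board [[271, 154], [260, 193], [270, 197], [268, 169], [270, 158], [274, 156]]
pred jar lid in wrist [[313.55599504 175.23968418]]
```

View pics/s5.png

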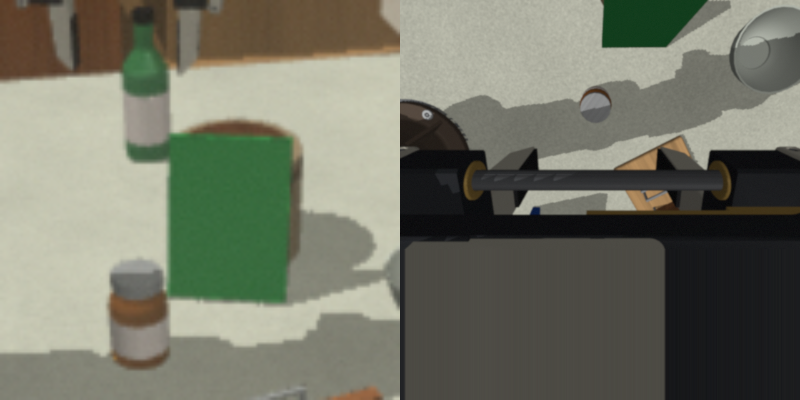

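The board leans on the crock (side crop: foot from (310,190) to (346,191), front face visible). The wrist view shows the jar lid at about (315,168) and the board's foot edge at about (323–427,74). I'll measure both from the wrist image.

```bash
python3 - <<'E'
from h import *
c=np.load('w5.npy',allow_pickle=True).item(); im=cv2.imread('pics/w5.png')[:,:,::-1].copy()
b=blob(mask(im,(40,80,10),(90,255,255),(300,0,480,120))); ap=cv2.approxPolyDP(b,3,True)[:,0]; print(ap.tolist())
lo=ap[ap[:,1]>60]; w=onz(c,lo,.003); print('foot',w.round(4).tolist())
m=mask(im,(0,0,110),(180,25,255),(285,135,345,200))
hsv=cv2.cvtColor(im,cv2.COLOR_RGB2HSV); print(hsv[168,285:345:4].tolist()); print(hsv[140:205:4,315].tolist())
E
```

```text
[[324, 74], [424, 74], [477, 16], [479, 0], [326, 0]]
foot [[0.4751, 0.112, 0.003], [0.5965, 0.0782, 0.003]]
[[30, 22, 115], [15, 20, 128], [75, 4, 141], [90, 3, 146], [0, 0, 135], [60, 2, 138], [75, 4, 141], [60, 2, 137], [0, 0, 140], [60, 2, 141], [120, 2, 136], [75, 4, 136], [75, 4, 118], [13, 57, 80], [30, 20, 117]]
[[10, 33, 92], [14, 185, 69], [18, 16, 79], [90, 2, 138], [90, 2, 140], [60, 2, 140], [90, 2, 138], [90, 4, 139], [0, 0, 132], [0, 0, 93], [0, 0, 90], [0, 0, 93], [90, 3, 94], [0, 0, 91], [30, 10, 102], [30, 21, 119], [33, 22, 116]]
```

Jar at (0.433, 0.011). The board foot centre is about (0.537, 0.101), consistent with the kinematics. Grasp the jar.

{"fn": "step_arm", "kwargs": {"steps": [[-1.5, 0.5, -20, 0, 0, 0], [0, 0, -25, 0, 0, 0], [0, 0, -25, 0, 0, 0], [0, 0, -25, 0, 0, 0], [0, 0, -25, 0, 0, 0], [0, 0, -25, 0, 0, 0], [0, 0, -25, 0, 0, 0], [0, 0, -20, 0, 0, 0], [0, 0, -20, 0, 0, 0], [0, 0, -20, 0, 0, 0], [0, 0, -15, 0, 0, 0], [0, 0, -15, 0, 0, 0], [0, 0, 0, 0, 0, 0], [0, 0, 0, 0, 0, 0]], "gripper": 1}}

```text
clock: 16.27
position: [0.4329, 0.0112, 0.0546]
ee_rot: [-2.5, -1.902, 0.003]
force: [0.3, 0.3, 0.0]
width: 1.001
gripper_force: 0.0
```

{"fn": "step_arm", "kwargs": {"steps": [[0, 0, 0, 0, 0, 0], [0, 0, 0, 0, 0, 0], [0, 0, 0, 0, 0, 0], [0, 0, 0, 0, 0, 0], [0, 0, 0, 0, 0, 0], [0, 0, 0, 0, 0, 0], [0, 0, 0, 0, 0, 0], [0, 0, 0, 0, 0, 0]], "gripper": 0, "force": 25}}

```text
clock: 16.93
position: [0.433, 0.0113, 0.0553]
ee_rot: [-2.499, -1.904, -0.0]
force: [-1.5, 1.1, 6.4]
width: 0.642
gripper_force: 25.0
```

Jar gripped (59 mm). Lift and carry it to in front of the foot.

{"fn": "step_arm", "kwargs": {"steps": [[0, 0, 10, 0, 0, 0], [0, 0, 15, 0, 0, 0], [0, 0, 5, 0, 0, 0], [9.3, 4.7, 0, 0, 0, 0], [9.3, 4.7, 0, 0, 0, 0], [9.3, 4.7, 0, 0, 0, 0], [9.3, 4.7, 0, 0, 0, 0], [9.3, 4.7, 0, 0, 0, 0], [9.3, 4.7, 0, 0, 0, 0], [9.3, 4.7, 0, 0, 0, 0], [9.3, 4.7, 0, 0, 0, 0], [9.3, 4.7, 0, 0, 0, 0], [9.3, 4.7, 0, 0, 0, 0], [0, 0, 0, 0, 0, 0], [0, 0, 0, 0, 0, 0], [0, 0, 0, 0, 0, 0]]}}

```text
clock: 18.27
position: [0.5255, 0.0578, 0.0849]
ee_rot: [-2.499, -1.903, 0.001]
force: [-0.4, -0.8, -3.5]
width: 0.644
gripper_force: 25.0
```

```bash
python3 - <<'E'
from h import *
s=observe(); print(s['position'],s['force'])
im=cams.get_image('side'); t=cams.get_image('top')
cv2.imwrite('pics/s6.png',np.hstack([cv2.resize(im[100:220,260:380],(400,400)),cv2.resize(t[120:240,210:330],(400,400))])[:,:,::-1])
E
```

```text
[0.52552678 0.05776932 0.08487546] [-0.44560343 -0.82384362 -3.49278393]
```

View pics/s6.png

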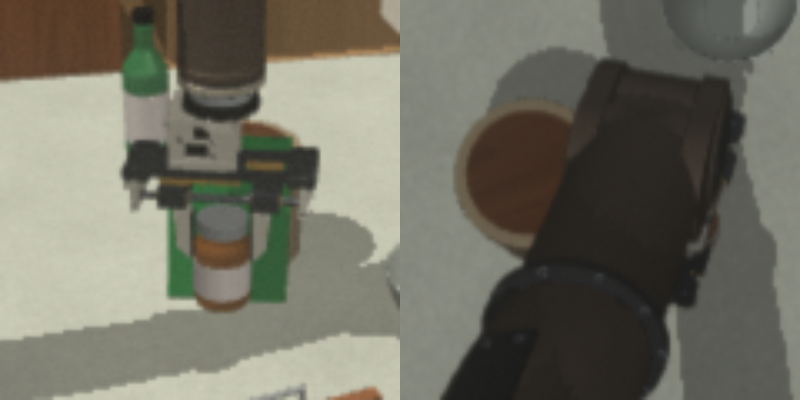

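The side crop shows the jar held centred in front of the board, which has not moved (foot still at v≈190). Lower and release.

{"fn": "step_arm", "kwargs": {"steps": [[0, 0, -8, 0, 0, 0], [0, 0, -8, 0, 0, 0], [0, 0, -6, 0, 0, 0], [0, 0, -4, 0, 0, 0], [0, 0, -2, 0, 0, 0], [0, 0, -1, 0, 0, 0], [0, 0, 0, 0, 0, 0], [0, 0, 0, 0, 0, 0]]}}

```text
clock: 19.03
position: [0.5263, 0.0581, 0.0562]
ee_rot: [2.499, 1.904, 0.0]
force: [0.3, 0.4, -3.2]
width: 0.64
gripper_force: 25.0
```

{"fn": "step_arm", "kwargs": {"steps": [[0, 0, -1, 0, 0, 0], [0, 0, 0, 0, 0, 0], [0, 0, 0, 0, 0, 0]]}}

```text
clock: 19.28
position: [0.5265, 0.0582, 0.0554]
ee_rot: [2.499, 1.904, 0.001]
force: [0.1, 0.1, 0.7]
width: 0.643
gripper_force: 25.0
```

Contact. Open, then raise straight up, drifting slightly away from the board.

{"fn": "step_arm", "kwargs": {"steps": [[0, 0, 0, 0, 0, 0], [0, 0, 0, 0, 0, 0], [0, 0, 0, 0, 0, 0], [0, 0, 0, 0, 0, 0], [0, 0, 0, 0, 0, 0], [0, 0, 0, 0, 0, 0], [0, 0, 10, 0, 0, 0], [0, 0, 20, 0, 0, 0], [0, 0, 20, 0, 0, 0], [0, 0, 20, 0, 0, 0], [0, 0, 20, 0, 0, 0], [0, 0, 25, 0, 0, 0], [0, 0, 25, 0, 0, 0], [0, 0, 25, 0, 0, 0], [-8, -20, 20, 0, 0, 0], [-8, -25, 0, 0, 0, 0], [-8, -25, 0, 0, 0, 0], [-8, -25, 0, 0, 0, 0], [0, 0, 0, 0, 0, 0], [0, 0, 0, 0, 0, 0]], "gripper": 0.95}}

```text
clock: 20.95
position: [0.4937, -0.0384, 0.2409]
ee_rot: [2.502, 1.899, 0.002]
force: [0.1, 0.9, -0.3]
width: 0.952
gripper_force: 0.0
```

```bash
python3 - <<'E'
from h import *
s=observe(); print(s['position'],s['force'],s['clock'])
im=cams.get_image('side'); c=cams.get_calibration('wrist'); w=cams.get_image('wrist'); cs=cams.get_calibration('side')
cv2.imwrite('pics/w7.png',w[:,:,::-1]); np.save('w7.npy',c,allow_pickle=True)
b=blob(mask(w,(40,80,10),(90,255,255))); ap=cv2.approxPolyDP(b,3,True)[:,0]; print('wrist board',ap.tolist(),onz(c,ap,.003).round(3).tolist())
print('pred jar lid wrist, foot',proj(c,[[.5265,.0582,.1],[.5365,.1005,.002]]))
cv2.imwrite('pics/s7.png',np.hstack([cv2.resize(im[100:220,260:380],(400,400)),cv2.resize(w,(400,250))[np.r_[0:250,[249]*150]]])[:,:,::-1])
E
```

```text
[ 0.49367713 -0.03838519  0.24089485] [ 0.13921933  0.91089512 -0.30225722] 20.95
wrist board [[244, 0], [258, 37], [299, 37], [317, 28], [331, 29], [344, 37], [380, 37], [396, 2]] [[0.471, 0.148, 0.003], [0.474, 0.112, 0.003], [0.515, 0.1, 0.003], [0.535, 0.104, 0.003], [0.549, 0.099, 0.003], [0.56, 0.088, 0.003], [0.596, 0.078, 0.003], [0.618, 0.106, 0.003]]
pred jar lid wrist, foot [[322.30460846  65.99919082]
 [318.97491976  31.11348662]]
```

View pics/s7.png

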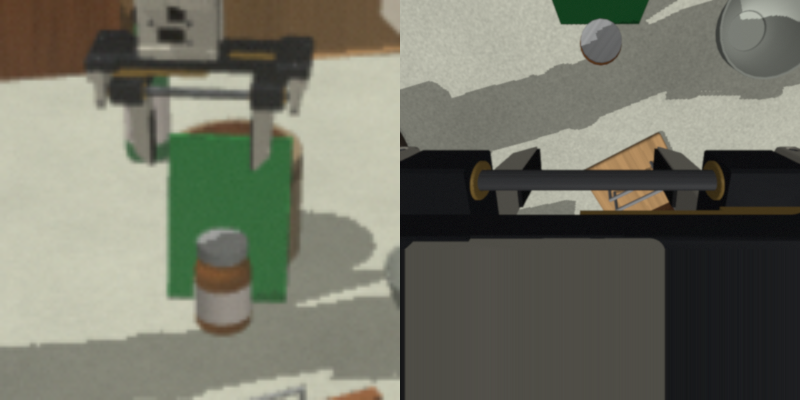

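The final view shows the jar upright in front of the middle of the foot: lid at wrist (321,66) against a predicted (322,66), and the board edge running (258–380,37). The jar-to-foot distance is about 44 mm, under the 56 mm limit, and everything is clear of the arm.

```bash
python3 -c "
from cell import job
print(job.sign_off())"
```

```text
the job is handed in; nothing more can be done
None
```

The green board now leans about 14° (estimated from the placement, not measured) against the crock, the jar stands upright about 44 mm from the centre of its foot by my measurement (37 mm is touching, 56 mm the limit), and I handed the job in at about 21 s; no verdict came back.

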